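Rock a slant carrier on its uneven prop until its pointer sits in the red band, and hold

TASK

Pick up the blue slant carrier by the black grip on top and first set it down level, with the middle of its base across the tall orange rib of the grey prop block, pressing the sprung rib lightly without bottoming it. Then, with the base still resting on that rib, rock the carrier sideways until the swinging pointer on its white dial settles inside the red band, and finish while holding it there: do not let go, keep it off the bench, and leave the other lab things where they are.

Things in the scene. Friction and masses are not known exactly. Their poses are not given: they have to be found in the camera images.
- grip (a point): Centre of the black rubber grip bar on top of the slant carrier: bar 44 mm long (x), 22 mm wide (y, the width to grasp), 32 mm tall; its centre is 116 mm above the carrier's underside. Axes are the carrier's: z up, +x out of the white dial (away from the robot within 20 degrees), +y along the base towards the red tube caps. The dial plate starts 34 mm in front (+x) of this point, top 104 mm above the underside.
- foot (a point): Centre of the flat underside of the carrier's blue base, straight below the grip centre by 116 mm, same axes. The base is 86 mm (x) by 150 mm (y) by 8 mm thick.
- carrier: The slant carrier, loose, 0.3 to 0.6 kg, 86 mm (x) by 150 mm (y) by 132 mm tall; origin and axes as foot. Two culture tubes with red caps are clipped to it along y; apart from the dial plate (150 mm wide, at the +x edge), the grip and its 18 mm post, nothing reaches above 30 mm from the underside.
- pointer (a joint): Swinging black pointer on the dial: a damped pendulum hanging from a brass pivot 96 mm above the underside, swinging about the carrier's x axis. Reads 0 rad when the carrier is level and +a when the carrier is tilted by +a about its own +x axis, which raises its +y (red cap) side. It settles in about 1 s.
- mark (a joint): Angle of the middle of the red band on the dial, in the same sense as the pointer: 0.25 to 0.45 rad, differs every time, does not move during the job. Tilting the carrier by this angle, red caps up, brings the pointer onto the band.
- pointer_tip (a point): Tip of the black pointer, 66 mm from the pivot.
- mark_mid (a point): Middle of the red band (11 mm wide, 20 mm tall), 66 mm from the pivot; coincides with the pointer tip when they agree.
- rib_top (a point): Middle of the crest of the tall orange rib, about 55 mm above the bench; axes are the prop block's (x along the ribs, y across, z up). The rib is 70 mm long, 18 mm wide, its top rounded with 9 mm radius. The grey prop block, fixed, is 86 mm (x) by 100 mm (y) by 30 mm tall; a low black rib, 42 mm high, runs parallel 50 mm to the +y side.
- rib (a joint): How far the sprung tall rib is pressed straight down, m: 0 free, 0.012 bottomed. It takes 0.8 N to start and 0.8 N per mm.
- tip_box: Bystander: white and blue pipette tip box, 85 x 125 x 52 mm, origin at the centre of its underside.
- tube_rack: Bystander: green microtube rack, 70 x 180 x 48 mm, origin at the centre of its underside.
- jar: Bystander: white jar with a brown lid, 84 mm across, 75 mm tall, origin at the centre of its underside.
- amber_bottle: Bystander: amber bottle, 56 mm across, 130 mm tall, origin at the centre of its underside.
- beaker: Bystander: glass beaker, 72 mm across, 85 mm tall, origin at the centre of its underside.
- timer: Bystander: white bench timer, 65 x 65 x 24 mm, origin at the centre of its underside.
- low_edge (a point): Middle of the lower rim of the base at its -y end (the end away from the red caps), 75 mm from the foot point: the part that comes closest to the bench when the red caps are raised.
Not all that is in view belongs to the job. Leave any pink or purple look-alike of the carrier alone.

How it is judged (in metres and radians):
On the way, in this order (a step that is already met when the one before it is completed fails the run):
1. the carrier is lifted off the bench by its grip (height (world z) of foot above 0.03 m and contact force between the fingers and carrier above 1 N and contact force between carrier and rib below 0.1 N), for 0.2 s.
2. the carrier is set level, with the middle of its base on the tall rib (contact force between carrier and rib above 0.8 N and horizontal distance between foot and rib_top below 0.03 m and angle between foot's own z axis and vertical below 0.12 rad and value of joint rib below 0.0115 m), for 0.2 s.
3. rocked on the rib, the pointer has settled in the red band (contact force between carrier and rib above 0.8 N and distance between pointer_tip and mark_mid below 0.006 m and velocity of joint pointer between -0.2 and 0.2 rad/s and value of joint rib below 0.0115 m), for 0.4 s.
At the end, for the whole second after the job is handed in: The fingers still hold the carrier; the middle of its base is within 30 mm of the middle of the tall rib's crest, pressing it with over 0.8 N but by less than 11.5 mm; its low edge is clear of the bench; the pointer tip is at rest within 6 mm of the middle of the red band (all of step 3 and contact force between the fingers and carrier above 1 N and horizontal distance between foot and rib_top below 0.03 m and linear speed of carrier below 0.02 m/s and height (world z) of low_edge above 0.002 m); the arm keeps its last pose, push and grip.
It fails at once if a bystander is moved by more than 25 mm (distance of any of tip_box, tube_rack, jar, amber_bottle, beaker, timer from where it was at the start of the episode above 0.025 m).
It fails at once if the carrier is pressed hard into the prop (contact force between carrier and prop above 40 N).
It also fails if it takes over 38 s, if anything falls off the work surface, if the arm or the gripper's body presses on something with over 40 N, if the wrist force passes 120 N, or if a joint passes its speed limit or range.

ROBOT

A 6-joint arm with a two-finger parallel gripper is mounted at the origin on the work surface. World frame = base frame: x ahead of the robot, y to its left, z up, the work surface at z = 0. Lengths are in mm, angles in rad, forces in N, time in s.
With the tool pointing down it reaches from about 400 to 925 mm from the base axis. Payload 3.4 kg.
Tool frame: the origin (TCP) lies on the mounting face of the last link; the fingertips stand 173 mm ahead of it and the grasp point (between the pads) lies 155 mm ahead of it; z points along the fingers, y is the line along which they close (so a half turn about z gives the same grasp; the last joint's range is limited). The gripper opens to 85 mm and grips with 20 to 120 N. Pads are 22 mm wide; open, the fingers measure 114 mm over their backs; the gripper's body (76 mm by 85 mm) begins 54 mm behind the grasp point. The pads swing forward as they close: fully open they stand 13 mm farther back than shut.
Start: joints at [1.22, 0.307, 1.506, -0, 1.328, -0.073], TCP at [157.159, 553.113, 404.705] pointing down, gripper open.
Joint ranges: [-3.12, 3.12], [-1.05, 2.28], [0.14, 2.33], [-1.42, 4.57], [0.1, 2.73], [-2.68, 2.68]. Speed limits (rad/s): [2.57, 2.57, 3.14, 3.14, 3.14, 3.14].

INTERFACE

Orientations are given as a 3x3 rotation matrix whose columns are the frame's x, y, z axes.
In Python, from plant import arm gives the robot as it stands.
- The arm moves only by the tool move_arm, never from a script. Its argument "rows" is a list of rows, each a list of 5 numbers: the gripper command: -1 is shut, 1 is fully open, values between are in proportion, then the shift along the tool's x, y, z in cm, then the turn about the tool's z in rad. In form: [[jaw, x, y, z, twist], ...]. A call has exactly 8 rows; each row is the pose to reach, as a shift and turn from the pose commanded when the call began, along the tool's axes at that moment; what a row does not reach only later rows make up. A row lasts 1/12 s, in which the tool goes at most 41.7 mm and 7.16 degrees, less where a joint would pass 70% of its speed; a pose out of reach is approached as far as the arm can. A call with a gripper value outside its range is refused whole. The fingers move at their own pace and stop on an object; "force" is the grip in N (left out, the last holds). Time passes only in rows, so rows that repeat a pose let the fingers close, or fill a call up. It gives the time, the measured TCP pose, the force, the opening and the grip force at its end, in the units of the state.
- arm.sense(): the state, without advancing time (a new reading comes with each control period).
- arm.get_image(name): name is "scene" or "top"; returns the picture (480x640x3 uint8, red, green, blue); there is no depth.
- arm.calibration(name): a dict with "fx", "fy", "cx", "cy" (pixels), "distortion" ([k1, k2, p1, p2, k3] as OpenCV has them; the pictures are not rectified), "T" (4x4, takes a point from camera to world coordinates). Camera axes: x right, y up, looking along -z (the intrinsics and any distortion apply to the point x, -y, -z); pixel columns grow to the right and rows downward; lengths in mm; the calibration is good to about 2 mm. A picture is of the moment at which its call begins. calibration takes no time and is no camera call.
- arm.hand_in(): hands the job in; it is judged then, once.
The state is a dict: "time_s": time; "joints": joint angles; "dq": joint speeds; "tau": joint torques, N m; "ee_pos": TCP position; "orientation": TCP orientation; "wrist_force": force on the tool from outside, world axes, zero at the start; "wrist_torque": the same for the moment, N m; "finger_gap": finger opening in mm; "gripper_force": force on a finger pad.
Only numpy, scipy, OpenCV 4.12 (cv2) and the standard library are available. Lean on these libraries where they do the work, as an engineer would, in place of code of your own. Each camera call takes 0.05 s, during which the arm holds its last target. There are 200 camera calls.

## Working session

There is one attempt and no reset: what is moved stays moved. The work goes in short steps, Python scripts to look and compute and a tool call to move; the robot and the scene stay as the last step left them, time stands still between calls to the robot, and variables do not carry over. Pictures are saved under pics/ and viewed, at most 10 in all, crops included, and the job is handed in when it is done.

Besides the shell and the picture viewer there is one more tool, called after "Call:" by a JSON object that holds its "fn" and its "kwargs", one argument or row to a line. move_arm: Moves the arm, as the interface text tells. Its arguments: {"type":"object","properties":{"rows":{"type":"array"},"force":{"type":"number"}},"required":["rows"]}

```bash
mkdir -p pics; ls; python3 - <<'E'
from plant import arm
import cv2,numpy as np
np.set_printoptions(precision=4,suppress=True)
for n in("scene","top"):
    cv2.imwrite(f"pics/{n}0.png",arm.get_image(n)[:,:,::-1]); c=arm.calibration(n); print(n,c)
s=arm.sense();print(s["orientation"],s["ee_pos"],s["time_s"],s["finger_gap"])
E
```

```text
pics
scene {'fx': 462.63412801539386, 'fy': 462.63412801539386, 'cx': 322.9279999960943, 'cy': 239.86167946956832, 'distortion': array([-0.0949,  0.    ,  0.    ,  0.    ,  0.    ]), 'T': array([[   0.4872,   -0.6705,    0.5595, 1097.796 ],
       [   0.8733,    0.3708,   -0.3161, -352.059 ],
       [   0.0045,    0.6426,    0.7662,  942.7919],
       [   0.    ,    0.    ,    0.    ,    1.    ]])}
top {'fx': 512.1224539147507, 'fy': 512.1224539147507, 'cx': 311.8567220584316, 'cy': 239.63220476500146, 'distortion': array([0.0256, 0.    , 0.    , 0.    , 0.    ]), 'T': array([[  -0.0884,    0.9754,   -0.2018,  250.9826],
       [  -0.9961,   -0.0871,    0.0154,   17.9714],
       [  -0.0026,    0.2024,    0.9793, 1300.0171],
       [   0.    ,    0.    ,    0.    ,    1.    ]])}
[[-0.9619  0.2732 -0.0006]
 [ 0.2732  0.9619 -0.0018]
 [ 0.0001 -0.0019 -1.    ]] [157.0496 552.8116 403.8634] 0.1 85.60609103570486
```

View pics/scene0.png

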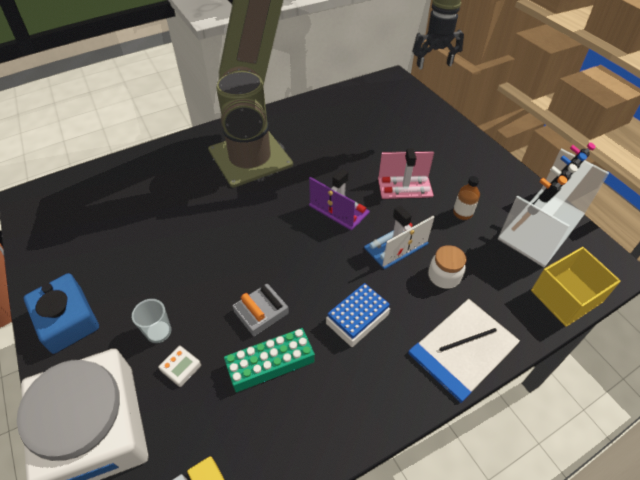

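View pics/top0.png

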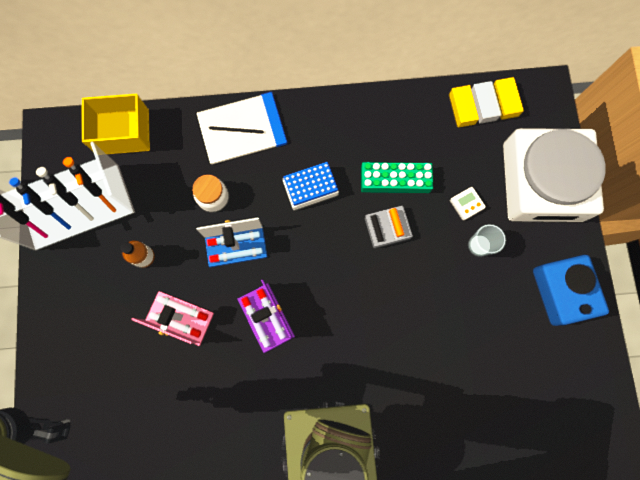

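The scene view shows the blue carrier near (400,243) and the prop at (260,307). In the top view the carrier is near (235,243) and the prop at (388,226), with the orange rib on its right (-y) side. The pink and purple carriers are decoys.

```bash
python3 - <<'E'
import cv2,numpy as np
s=cv2.imread("pics/scene0.png");t=cv2.imread("pics/top0.png")
def c(i,x,y,w=80,h=60):return cv2.resize(i[y:y+h,x:x+w],(400,300),interpolation=cv2.INTER_CUBIC)
m=np.vstack([np.hstack([c(t,195,210),c(t,350,195)]),np.hstack([c(s,360,205),c(s,220,275)])])
cv2.imwrite("pics/crop0.png",m)
E
```

```text
(no output)
```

View pics/crop0.png

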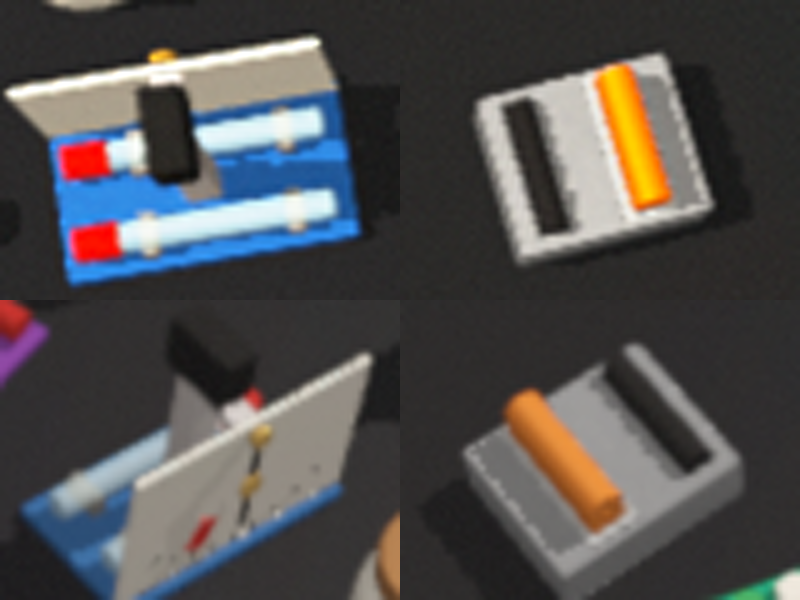

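Crop: the grip, dial corners, pivot (260,434), red band (201,534), rib ends and block corners are all readable. I'll fit poses from both views.

```bash
cat >h.py <<'E'
import cv2,numpy as np
from plant import arm
from scipy.optimize import least_squares
np.set_printoptions(precision=4,suppress=True)
CAL={n:arm.calibration(n) for n in("scene","top")}
def proj(n,P):
    c=CAL[n];T=np.array(c["T"]);p=(np.atleast_2d(P)-T[:3,3])@T[:3,:3]*[1,-1,-1]
    K=np.array([[c["fx"],0,c["cx"]],[0,c["fy"],c["cy"]],[0,0,1]])
    return cv2.projectPoints(p.reshape(-1,1,3),np.zeros(3),np.zeros(3),K,np.array(c["distortion"],float))[0].reshape(-1,2)
def crop(x0,y0,uv,k=5):return np.array([x0,y0])+(np.array(uv)+.5)/k-.5
def Rz(a):return np.array([[np.cos(a),-np.sin(a),0],[np.sin(a),np.cos(a),0],[0,0,1]])
E
python3 - <<'E'
from h import *
# carrier
tp=[((-43,75,0),(70,282)),((-43,-75,0),(358,237)),((39,75,104),(8,92)),((39,-75,104),(320,39)),((22,11,132),(140,88)),((22,-11,132),(184,84)),((-22,11,116),(151,181))]
sc=[((42,-75,104),(138,487)),((42,75,104),(372,357)),((43,0,96),(260,434))]
def res(q,full=False):
    R=Rz(q[2]);o=np.array([q[0],q[1],0]);m=q[3];r=[]
    f=lambda P:o+np.array(P)@R.T
    r.append(proj("top",f([a for a,_ in tp]))-crop(195,210,[b for _,b in tp]))
    P=[a for a,_ in sc]+[(43,-66*np.sin(m),96-66*np.cos(m))]
    r.append(proj("scene",f(P))-crop(360,205,[(b[0],b[1]-300) for _,b in sc]+[(201,234)]))
    return np.vstack(r).ravel()
a=least_squares(res,[480,150,0,.3],loss="soft_l1",x_scale=[10,10,.1,.1]);print(a.x);print(a.fun.reshape(-1,2))
T=[((43,50,30),(75,103)),((43,-50,30),(265,57)),((-43,-50,30),(312,210)),((-43,50,0),(120,264))]
S=[((-43,-50,30),(65,155)),((43,-50,30),(167,275)),((43,50,30),(342,165)),((-43,50,30),(235,45))]
def r2(q):
    R=Rz(q[2]);o=np.array([q[0],q[1],0]);f=lambda P:o+np.array(P,float)@R.T;rib=[(35,q[3],52),(-35,q[3],52)]
    return np.vstack([proj("top",f([a for a,_ in T]+rib))-crop(350,195,[b for _,b in T]+[(213,68),(255,205)]),
     proj("scene",f([a for a,_ in S]+rib))-crop(220,275,[b for _,b in S]+[(205,218),(122,94)])]).ravel()
b=least_squares(r2,[500,-100,0,-25],loss="soft_l1",x_scale=[10,10,.1,10]);print(b.x);print(b.fun.reshape(-1,2))
print("rib_top",b.x[:2]+(Rz(b.x[2])@[0,b.x[3],0])[:2])
E
```

```text
[518.5238 194.8264   0.0734   0.3968]
[[ 0.3755  1.3462]
 [ 0.7509  0.99  ]
 [-0.038  -0.5985]
 [-0.3732  0.1803]
 [-1.0284  0.1786]
 [-0.4916 -0.5016]
 [ 0.3244  1.0945]
 [ 0.1059  0.4781]
 [ 0.4252  1.0752]
 [-0.3219  0.4699]
 [ 0.1097  0.5253]]
[ 533.1143 -199.394     0.1674  -17.655 ]
[[ 0.2653 -1.1413]
 [-0.1875 -1.5449]
 [ 0.1947 -0.4318]
 [-0.7702  0.8095]
 [ 0.2809  0.0216]
 [-0.1325 -1.094 ]
 [-1.1911 -1.1828]
 [-1.1789  0.7047]
 [ 0.1725 -1.1772]
 [ 0.4296 -1.2691]
 [ 0.273  -3.2532]
 [-0.1813  0.7876]]
rib_top [ 536.0557 -216.8023]
```

Call:
{"fn": "move_arm", "kwargs": {
  "rows": [
    [1,-2.8,-1.5,0,0.076],
    [1,-5.6,-3.1,0,0.153],
    [1,-8.4,-4.6,0,0.229],
    [1,-11.2,-6.1,0,0.305],
    [1,-13.9,-7.7,0,0.382],
    [1,-16.7,-9.2,0,0.458],
    [1,-19.5,-10.7,0,0.534],
    [1,-22.3,-12.3,0,0.61]
  ],
  "force": 40
}}

```text
time_s: 0.77
ee_pos: [338.8, 372.6, 404.4]
orientation: [[-0.629, 0.777, -0.0], [0.777, 0.629, -0.0], [0.0, -0.001, -1.0]]
wrist_force: [0.5, -0.6, 0.1]
finger_gap: 85.5
gripper_force: 0.0
```

```bash
cat >>h.py <<'E'
def rel(goal,yaw):
    """tool shift (cm) and twist to reach TCP goal with tool-y at world angle yaw"""
    s=arm.sense();R=np.array(s["orientation"]);p=np.array(s["ee_pos"])
    cy=np.arctan2(R[1,1],R[0,1])
    print("t",round(s["time_s"],2),"pos",p,"yaw",round(cy,4),"gap",round(s["finger_gap"],1),"F",np.array(s["wrist_force"]),"M",np.array(s["wrist_torque"]),"q",np.array(s["joints"]))
    print("shift",R.T@(np.array(goal)-p)/10,"twist",-(yaw-cy))
E
python3 -c "
from h import *
rel([518.5,194.8,340],.073)"
```

```text
t 0.77 pos [338.7981 372.6015 404.3702] yaw 0.6805 gap 85.5 F [ 0.4646 -0.5502  0.0992] M [-0.0414 -0.0624  0.0116] q [0.749  0.2077 1.6501 0.     1.2845 0.0685]
shift [-25.1262   2.7852   6.4353] twist 0.6074683503015699
```

Call:
{"fn": "move_arm", "kwargs": {
  "rows": [
    [1,-3.2,0.4,0,0.085],
    [1,-6.5,0.7,0,0.17],
    [1,-9.8,1.1,0.5,0.26],
    [1,-13.0,1.5,1.5,0.345],
    [1,-16.5,1.9,2.7,0.43],
    [1,-20.0,2.3,4,0.52],
    [1,-23.2,2.6,5.3,0.607],
    [1,-25.1,2.8,6.4,0.607]
  ]
}}

```text
time_s: 1.43
ee_pos: [520.3, 194.5, 339.5]
orientation: [[-0.071, 0.997, 0.0], [0.997, 0.071, -0.001], [-0.001, 0.0, -1.0]]
wrist_force: [0.5, 1.0, -0.5]
finger_gap: 85.5
gripper_force: 0.0
```

```bash
python3 - <<'E'
from h import *
rel([518.5,194.8,279],.073)
s=arm.get_image("scene");t=arm.get_image("top")
g=proj("scene",[518,195,120])[0];h=proj("top",[518,195,120])[0];print(g,h)
def c(i,x,y,w=100,h=75):return cv2.resize(i[y:y+h,x:x+w,::-1],(400,300),interpolation=cv2.INTER_CUBIC)
cv2.imwrite("pics/a.png",np.hstack([c(s,350,175),c(t,185,195)]))
E
```

```text
t 1.43 pos [520.3087 194.5493 339.5354] yaw 0.0715 gap 85.5 F [ 0.4655  0.9666 -0.5321] M [-0.0436  0.0128 -0.0209] q [ 0.2822  0.3378  1.6389 -0.0013  1.1649  0.2112]
shift [ 0.0449 -0.1798  6.0535] twist -0.0015340962238336725
[401.2617 214.1419] [228.2256 237.0005]
```

View pics/a.png

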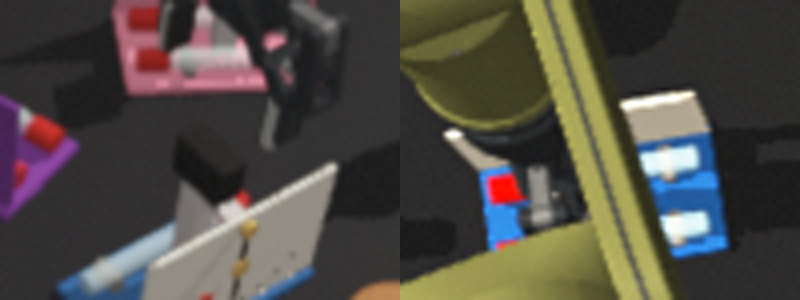

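The scene crop shows one open fingertip near (418,210) full-frame, above and to the right of the grip. In the top view the arm hides most of the carrier. I'll check these against projections.

```bash
python3 - <<'E'
from h import *
P=[[563,197,180],[477,193,180],[520,195,180],[518.5,194.8,132]]
print(proj("scene",P),proj("top",P))
E
```

```text
[[416.8044 208.4882]
 [393.9428 186.336 ]
 [405.14   197.1718]
 [401.9703 210.9145]] [[221.9038 212.1398]
 [225.7621 249.2894]
 [223.8215 230.5762]
 [227.4627 235.7167]]
```

Call:
{"fn": "move_arm", "kwargs": {
  "rows": [
    [1,0,-0.2,1.5,0],
    [1,0,-0.2,3.0,0],
    [1,0,-0.2,4.5,0],
    [1,0,-0.2,6.0,0],
    [0.4,0,-0.2,6.0,0],
    [0,0,-0.2,6.0,0],
    [-0.3,0,-0.2,6.0,0],
    [-0.6,0,-0.2,6.0,0]
  ],
  "force": 40
}}

```text
time_s: 2.2
ee_pos: [517.3, 197.4, 282.2]
orientation: [[-0.077, 0.997, 0.004], [0.997, 0.077, 0.001], [0.001, 0.004, -1.0]]
wrist_force: [-0.4, 0.1, -2.5]
finger_gap: 43.3
gripper_force: 42.5
```

Call:
{"fn": "move_arm", "kwargs": {
  "rows": [
    [-1,0,0,0,0],
    [-1,0,0,0,0],
    [-1,0,0,0,0],
    [-1,0,0,0,0],
    [-1,0,0,0,0],
    [-1,0,0,0,0],
    [-1,0,0,0,0],
    [-1,0,0,0,0]
  ],
  "force": 60
}}

```text
time_s: 2.87
ee_pos: [517.4, 197.3, 282.3]
orientation: [[-0.077, 0.997, 0.004], [0.997, 0.077, 0.002], [0.001, 0.004, -1.0]]
wrist_force: [1.9, 2.0, 5.8]
finger_gap: 43.2
gripper_force: 62.8
```

```bash
python3 - <<'E'
from h import *
s=arm.get_image("scene")
cv2.imwrite("pics/b.png",cv2.resize(s[165:285,330:490,::-1],(640,480),interpolation=cv2.INTER_CUBIC))
rel([518.5,194.8,379],.073)
E
```

```text
t 2.92 pos [517.4058 197.3415 282.2469] yaw 0.0769 gap 42.7 F [2.2654 1.6717 6.399 ] M [ 0.2476 -0.0912  0.1252] q [0.2879 0.3978 1.714  0.0006 1.0256 0.2107]
shift [-0.2489  0.128  -9.6752] twist 0.003933832633400844
```

View pics/b.png

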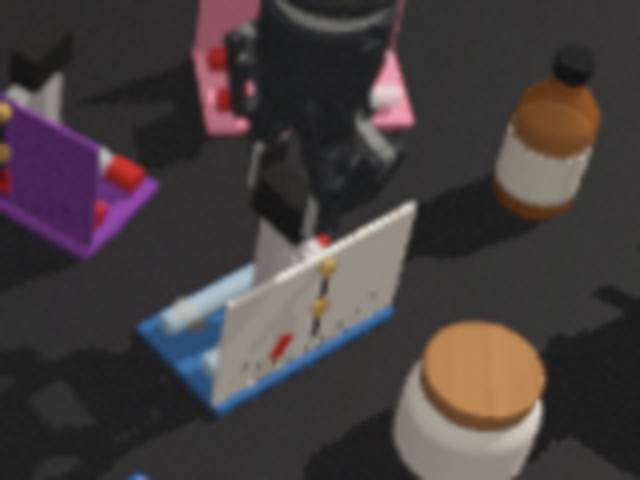

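Gripped at 43 mm on the bar ends, fingertips above the dial. Lifting.

Call:
{"fn": "move_arm", "kwargs": {
  "rows": [
    [-1,0,0,-0.5,0],
    [-1,0,0,-1.5,0],
    [-1,0,0,-2.7,0],
    [-1,0,0,-4.2,0],
    [-1,0,0,-5.9,0],
    [-1,0,0,-7.5,0],
    [-1,0,0,-8.6,0],
    [-1,0,0,-9.0,0]
  ]
}}

```text
time_s: 3.58
ee_pos: [516.1, 196.7, 372.3]
orientation: [[-0.077, 0.997, 0.001], [0.997, 0.077, 0.0], [0.0, 0.001, -1.0]]
wrist_force: [-0.1, 0.2, -4.3]
finger_gap: 42.6
gripper_force: 61.9
```

```bash
python3 - <<'E'
from h import *
rel([536,-213,372],.167)
s=arm.get_image("scene")
cv2.imwrite("pics/c.png",cv2.resize(s[135:255,330:490,::-1],(640,480),interpolation=cv2.INTER_CUBIC))
E
```

```text
t 3.58 pos [516.0807 196.6796 372.3239] yaw 0.0769 gap 42.6 F [-0.1473  0.1677 -4.3223] M [ 0.0303 -0.0051 -0.0194] q [ 0.2877  0.3022  1.6013 -0.0002  1.2372  0.2108]
shift [-40.9999  -1.1621   0.0307] twist -0.09008147993874194
```

View pics/c.png

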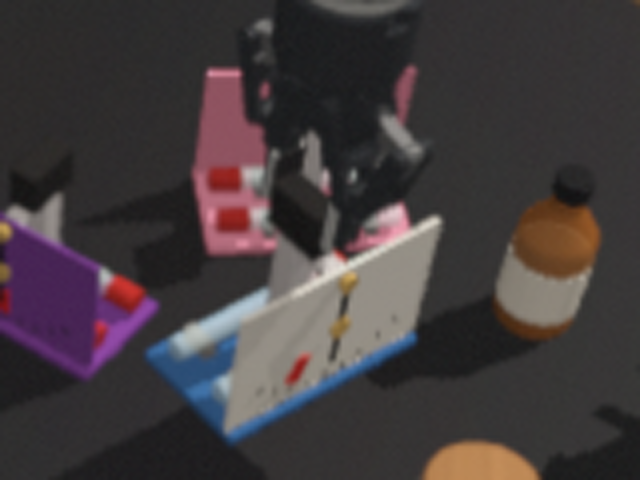

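Carrier held level off the bench at about 4.3 N, pointer hanging at zero. Now carrying it over to the prop.

Call:
{"fn": "move_arm", "kwargs": {
  "rows": [
    [-1,-0.8,0,0,-0.005],
    [-1,-2.4,-0.1,0,-0.01],
    [-1,-4.8,-0.1,0,-0.015],
    [-1,-7.6,-0.2,0,-0.02],
    [-1,-10.6,-0.3,0,-0.025],
    [-1,-13.8,-0.4,0,-0.03],
    [-1,-17.0,-0.5,0,-0.04],
    [-1,-20.2,-0.6,0,-0.045]
  ]
}}

```text
time_s: 4.3
ee_pos: [524.8, -6.9, 369.2]
orientation: [[-0.123, 0.992, -0.004], [0.992, 0.123, -0.0], [0.0, -0.004, -1.0]]
wrist_force: [0.4, -0.1, -5.3]
finger_gap: 43.1
gripper_force: 61.8
```

Call:
{"fn": "move_arm", "kwargs": {
  "rows": [
    [-1,-3.2,-0.1,0,-0.005],
    [-1,-6.4,-0.2,0,-0.01],
    [-1,-9.6,-0.2,0,-0.015],
    [-1,-12.6,-0.3,0,-0.02],
    [-1,-15.4,-0.3,0,-0.03],
    [-1,-17.8,-0.4,0,-0.04],
    [-1,-19.6,-0.4,0,-0.045],
    [-1,-20.4,-0.4,0,-0.045]
  ]
}}

```text
time_s: 4.97
ee_pos: [546.1, -211.0, 369.0]
orientation: [[-0.164, 0.986, -0.003], [0.986, 0.164, -0.0], [-0.0, -0.003, -1.0]]
wrist_force: [0.3, 0.3, -3.7]
finger_gap: 42.9
gripper_force: 61.8
```

```bash
python3 - <<'E'
from h import *
rel([536,-209,342],.167)
s=arm.get_image("scene")
cv2.imwrite("pics/d.png",cv2.resize(s[200:350,180:380,::-1],(800,600),interpolation=cv2.INTER_CUBIC))
E
```

```text
t 4.97 pos [ 546.0867 -210.975   369.0133] yaw 0.1649 gap 42.9 F [ 0.327   0.3005 -3.6894] M [0.145  0.0252 0.0727] q [-0.4402  0.3504  1.5345 -0.0018  1.259  -0.6046]
shift [ 0.3604 -0.9546  2.7042] twist -0.0021459649047098905
```

View pics/d.png

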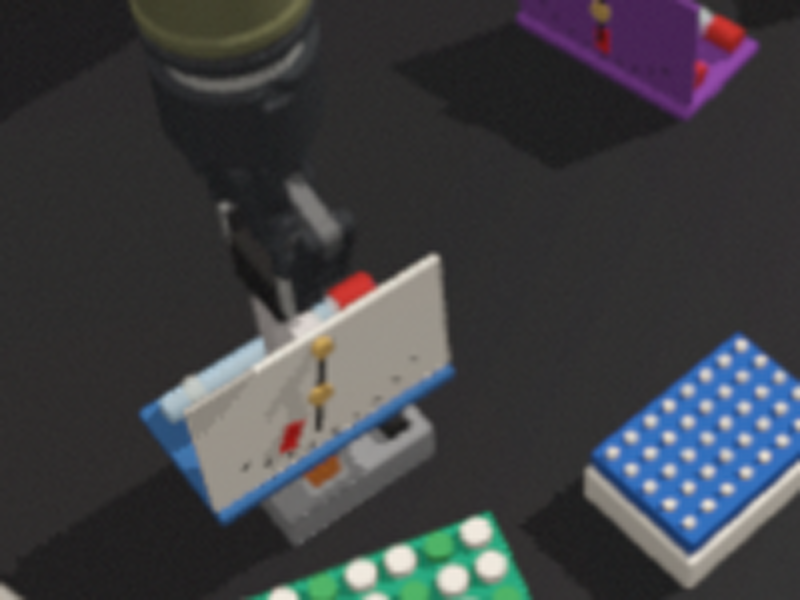

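Carrier hangs level above the prop with the orange rib under the middle of its base. Lowering.

Call:
{"fn": "move_arm", "kwargs": {
  "rows": [
    [-1,0.1,-0.3,0.5,0],
    [-1,0.3,-0.7,1.2,0],
    [-1,0.35,-0.95,1.9,0],
    [-1,0.35,-0.95,2.4,0],
    [-1,0.35,-0.95,2.8,0],
    [-1,0.35,-0.95,3.1,0],
    [-1,0.35,-0.95,3.3,0],
    [-1,0.35,-0.95,3.3,0]
  ]
}}

```text
time_s: 5.68
ee_pos: [537.0, -205.8, 337.3]
orientation: [[-0.167, 0.986, -0.0], [0.986, 0.167, 0.0], [0.0, -0.0, -1.0]]
wrist_force: [0.0, -0.4, -5.2]
finger_gap: 42.9
gripper_force: 61.8
```

```bash
python3 - <<'E'
from h import *
rel([536,-209,332],.167)
E
```

```text
t 5.68 pos [ 536.9578 -205.818   337.3267] yaw 0.1675 gap 42.9 F [ 0.006  -0.4215 -5.2372] M [0.0527 0.0315 0.0232] q [-0.4395  0.3653  1.6     0.0001  1.1767 -0.607 ]
shift [-0.2979 -0.1473  0.5326] twist 0.0004827710270932928
```

Call:
{"fn": "move_arm", "kwargs": {
  "rows": [
    [-1,-0.1,0,0.0,0],
    [-1,-0.3,0,0.1,0],
    [-1,-0.3,0,0.2,0],
    [-1,-0.3,0,0.3,0],
    [-1,-0.3,0,0.4,0],
    [-1,-0.3,0,0.5,0],
    [-1,-0.3,0,0.5,0],
    [-1,-0.3,0,0.5,0]
  ]
}}

```text
time_s: 6.35
ee_pos: [537.6, -209.3, 333.1]
orientation: [[-0.166, 0.986, 0.001], [0.986, 0.166, -0.001], [-0.001, 0.001, -1.0]]
wrist_force: [1.3, 0.1, -1.7]
finger_gap: 42.7
gripper_force: 62.3
```

```bash
python3 - <<'E'
from h import *
rel([536,-209,330],.167)
E
```

```text
t 6.35 pos [ 537.6391 -209.2706  333.139 ] yaw 0.1671 gap 42.7 F [ 1.3363  0.0688 -1.6638] M [-0.2059 -0.0353 -0.0268] q [-0.4443  0.3714  1.602  -0.0002  1.1668 -0.6113]
shift [ 0.0542 -0.1575  0.3137] twist 6.655015467715852e-05
```

Call:
{"fn": "move_arm", "kwargs": {
  "rows": [
    [-1,0,0,0.1,0],
    [-1,0,0,0.2,0],
    [-1,0,0,0.25,0],
    [-1,0,0,0.25,0],
    [-1,0,0,0.25,0],
    [-1,0,0,0.25,0],
    [-1,0,0,0.25,0],
    [-1,0,0,0.25,0]
  ]
}}

```text
time_s: 7.02
ee_pos: [537.6, -209.2, 330.4]
orientation: [[-0.166, 0.986, 0.001], [0.986, 0.166, -0.0], [-0.0, 0.001, -1.0]]
wrist_force: [1.9, -0.4, 1.4]
finger_gap: 42.5
gripper_force: 62.5
```

```bash
python3 - <<'E'
from h import *
rel([536,-209,330],.167)
E
```

```text
t 7.02 pos [ 537.5824 -209.1596  330.4214] yaw 0.167 gap 42.5 F [ 1.9373 -0.422   1.4325] M [-0.272  -0.3142  0.0055] q [-0.4443  0.374   1.6055  0.0001  1.1611 -0.6114]
shift [ 0.0421 -0.1534  0.042 ] twist 2.5011611220593366e-05
```

Step 2 should be met, with about 6 N on the rib. Easing the grip to 20 N and dragging the grip toward -y, so the carrier pivots about x between the pads.

Call:
{"fn": "move_arm", "kwargs": {
  "rows": [
    [-1,0,0,0,0],
    [-1,0,0,0,0],
    [-1,-0.4,0,0,0],
    [-1,-0.8,0,0.0,0],
    [-1,-1.2,0,0.05,0],
    [-1,-1.6,0,0.1,0],
    [-1,-2.0,0,0.15,0],
    [-1,-2.0,0,0.15,0]
  ],
  "force": 20
}}

```text
time_s: 7.68
ee_pos: [540.2, -229.5, 328.3]
orientation: [[-0.166, 0.986, -0.002], [0.986, 0.166, 0.0], [0.0, -0.002, -1.0]]
wrist_force: [-0.2, 1.8, 3.1]
finger_gap: 42.6
gripper_force: 62.7
```

```bash
python3 - <<'E'
from h import *
rel([536,-209,330],.167)
s=arm.get_image("scene")
cv2.imwrite("pics/e.png",cv2.resize(s[230:350,180:340,::-1],(800,600),interpolation=cv2.INTER_CUBIC))
E
```

```text
t 7.68 pos [ 540.2237 -229.5139  328.2837] yaw 0.1665 gap 42.6 F [-0.2341  1.7619  3.1408] M [ 0.534   0.517  -0.0315] q [-0.4735  0.3897  1.5849 -0.0008  1.1687 -0.6396]
shift [ 2.0931 -0.0769 -0.1705] twist -0.0005191412186837385
```

View pics/e.png

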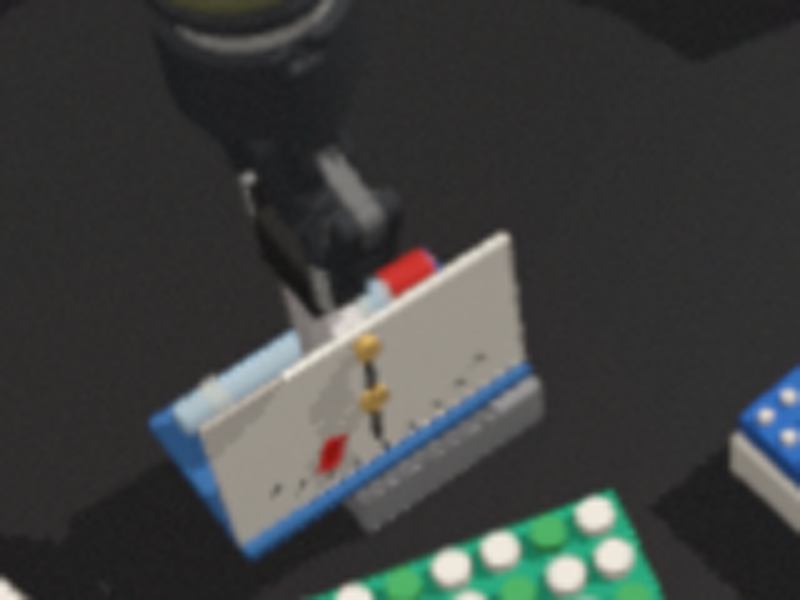

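The carrier slid without tilting: the pointer is still near zero, and grip force still reads 62 N. I'll slide back under a lighter press and test whether a changed jaw command lowers the grip.

Call:
{"fn": "move_arm", "kwargs": {
  "rows": [
    [-1,0,0,-0.3,0],
    [-1,0.5,0,-0.3,0],
    [-1,1.0,0,-0.3,0],
    [-1,1.5,0,-0.3,0],
    [-1,2.0,0,-0.3,0],
    [-1,2.5,0,-0.3,0],
    [-1,2.7,0,-0.3,0],
    [-0.8,2.7,0,-0.3,0]
  ],
  "force": 20
}}

```text
time_s: 8.4
ee_pos: [536.2, -201.3, 331.8]
orientation: [[-0.167, 0.986, 0.001], [0.986, 0.167, 0.0], [0.0, 0.001, -1.0]]
wrist_force: [-0.2, -1.1, 0.2]
finger_gap: 42.7
gripper_force: 62.4
```

Call:
{"fn": "move_arm", "kwargs": {
  "rows": [
    [-0.5,0,0,0,0],
    [-0.3,0,0,0,0],
    [-0.2,0,0,0,0],
    [-0.1,0,0,0,0],
    [-0.08,0,0,0,0],
    [-0.06,0,0,0,0],
    [-0.06,0,0,0,0],
    [-0.06,0,0,0,0]
  ],
  "force": 20
}}

```text
time_s: 9.07
ee_pos: [536.3, -202.1, 331.7]
orientation: [[-0.166, 0.986, 0.0], [0.986, 0.166, 0.0], [0.0, 0.0, -1.0]]
wrist_force: [1.1, 1.0, 0.0]
finger_gap: 43.0
gripper_force: 62.4
```

```bash
python3 - <<'E'
from h import *
rel([536,-209,330],.167)
print(arm.sense()["gripper_force"])
E
```

```text
t 9.07 pos [ 536.2753 -202.1003  331.7273] yaw 0.1668 gap 43.0 F [1.0523 0.964  0.0192] M [ 0.1547 -0.2651  0.001 ] q [-0.4343  0.3682  1.6116  0.0005  1.1617 -0.6013]
shift [-0.6759 -0.1418  0.1725] twist -0.00021499411413986036
62.36389517784119
```

Grip force won't ease without opening, so I'll use it. The plan is to lift, shift so the rib sits under the red-cap end (about 65 mm from the foot), and press to turn the carrier in the grip. Then I'll bring the tilted base back onto the rib.

Call:
{"fn": "move_arm", "kwargs": {
  "rows": [
    [-1,0,0,-0.8,0],
    [-1,-0.5,0,-1.6,0],
    [-1,-2.0,0,-2.0,0],
    [-1,-4.0,0,-2.0,0],
    [-1,-6.0,0,-2.0,0],
    [-1,-7.5,0,-1.6,0],
    [-1,-8.0,0,-1.2,0],
    [-1,-8.0,0,-0.6,0]
  ]
}}

```text
time_s: 9.73
ee_pos: [549.6, -283.1, 337.3]
orientation: [[-0.164, 0.986, 0.0], [0.986, 0.164, -0.001], [-0.001, 0.0, -1.0]]
wrist_force: [1.0, 1.1, -4.7]
finger_gap: 43.1
gripper_force: 61.8
```

Call:
{"fn": "move_arm", "kwargs": {
  "rows": [
    [-1,0,0,0.2,0],
    [-1,0,0,0.4,0],
    [-1,0,0,0.6,0],
    [-1,0,0,0.8,0],
    [-1,0,0,1.0,0],
    [-1,0,0,1.2,0],
    [-1,0,0,1.2,0],
    [-1,0,0,1.2,0]
  ]
}}

```text
time_s: 10.4
ee_pos: [549.2, -281.0, 326.2]
orientation: [[-0.167, 0.986, -0.001], [0.986, 0.167, -0.0], [-0.0, -0.001, -1.0]]
wrist_force: [-4.1, -2.6, 3.9]
finger_gap: 42.9
gripper_force: 62.8
```

```bash
python3 - <<'E'
from h import *
rel([536,-209,330],.167)
s=arm.get_image("scene")
cv2.imwrite("pics/f.png",cv2.resize(s[230:350,160:320,::-1],(800,600),interpolation=cv2.INTER_CUBIC))
E
```

```text
t 10.4 pos [ 549.1743 -280.9827  326.1868] yaw 0.1675 gap 42.9 F [-4.126  -2.5575  3.935 ] M [-0.0829  1.3135  0.2492] q [-0.5412  0.4294  1.5216 -0.0007  1.1908 -0.7084]
shift [ 7.317  -0.0993 -0.3839] twist 0.0004817727641654723
```

View pics/f.png

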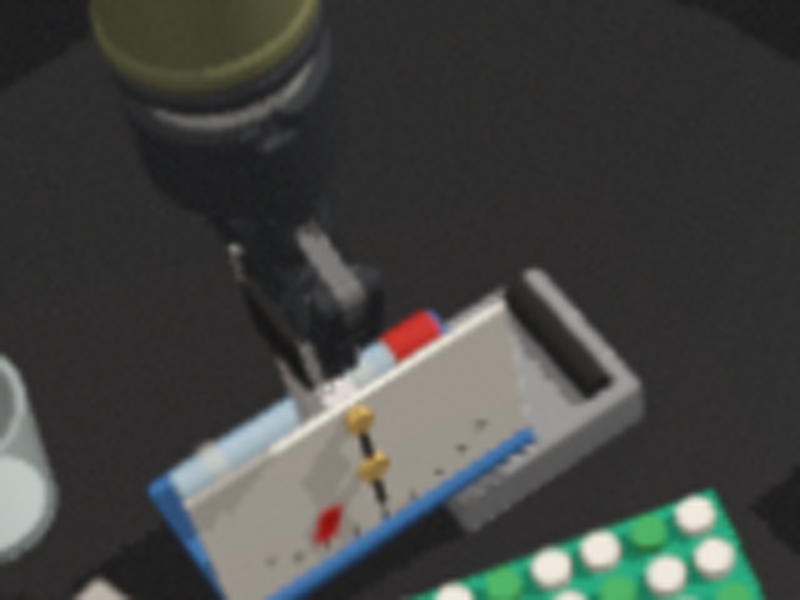

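The base overlaps the rib at its red-cap end, but the tilt is still small; the pointer is probably swinging. The rib is nearly bottomed, so I'll press a bit further in small increments.

Call:
{"fn": "move_arm", "kwargs": {
  "rows": [
    [-1,0,0,0.1,0],
    [-1,0,0,0.2,0],
    [-1,0,0,0.3,0],
    [-1,0,0,0.4,0],
    [-1,0,0,0.4,0],
    [-1,0,0,0.4,0],
    [-1,0,0,0.4,0],
    [-1,0,0,0.4,0]
  ]
}}

```text
time_s: 11.12
ee_pos: [549.6, -281.9, 323.2]
orientation: [[-0.166, 0.986, 0.002], [0.986, 0.166, -0.002], [-0.003, 0.001, -1.0]]
wrist_force: [-4.7, -4.3, 9.9]
finger_gap: 42.6
gripper_force: 63.6
```

```bash
cat >>h.py <<'E'
def corners(tag,x0,y0,save=True):
    s=arm.get_image("scene")
    c=cv2.resize(s[y0:y0+120,x0:x0+160,::-1],(800,600),interpolation=cv2.INTER_CUBIC);cv2.imwrite(f"pics/{tag}.png",c)
E
python3 - <<'E'
from h import *
rel([536,-209,330],.167)
E
```

```text
t 11.12 pos [ 549.6433 -281.8766  323.181 ] yaw 0.167 gap 42.6 F [-4.6648 -4.2888  9.8692] M [-0.1998  1.6435  0.2973] q [-0.5418  0.4326  1.5246 -0.0014  1.1818 -0.7083]
shift [ 7.4112 -0.133  -0.7017] twist 2.187081522456169e-05
```

Call:
{"fn": "move_arm", "kwargs": {
  "rows": [
    [-1,0,0,0.1,0],
    [-1,0,0,0.2,0],
    [-1,0,0,0.3,0],
    [-1,0,0,0.4,0],
    [-1,0,0,0.4,0],
    [-1,0,0,0.4,0],
    [-1,0,0,0.4,0],
    [-1,0,0,0.4,0]
  ]
}}

```text
time_s: 11.78
ee_pos: [550.5, -283.6, 321.3]
orientation: [[-0.166, 0.986, 0.006], [0.986, 0.166, -0.008], [-0.008, 0.004, -1.0]]
wrist_force: [-5.1, -7.7, 16.1]
finger_gap: 43.0
gripper_force: 64.7
```

```bash
python3 - <<'E'
from h import *
rel([536,-209,330],.167)
corners("g",160,230)
E
```

```text
t 11.78 pos [ 550.4783 -283.5931  321.2782] yaw 0.167 gap 43.0 F [-5.0574 -7.6628 16.1139] M [-0.8469  1.6643  0.1808] q [-0.5428  0.4349  1.5262 -0.0039  1.1718 -0.7082]
shift [ 7.5886 -0.1842 -0.937 ] twist -2.962166809086786e-05
```

View pics/g.png

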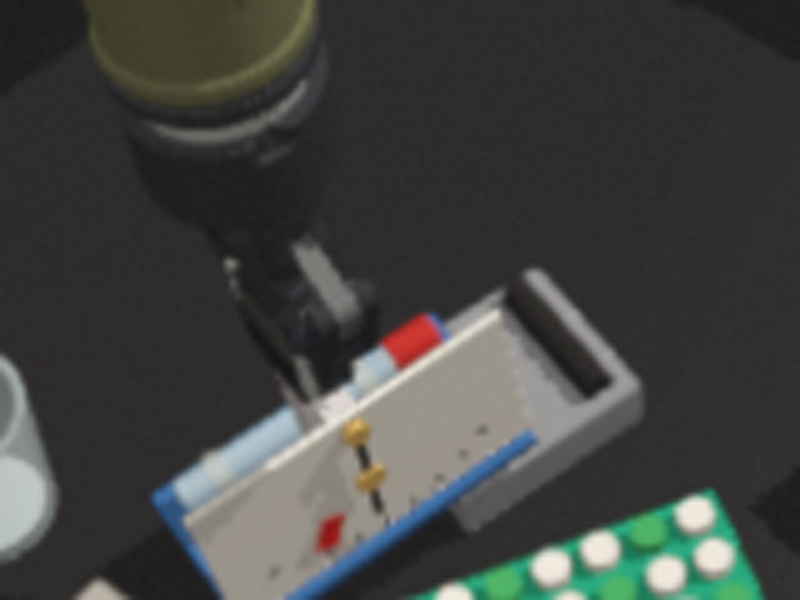

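The base presses at about 20 N, but static friction in -y opposes the turn; the carrier is still nearly level. A better way is to start with the rib nearer the middle and drag toward -y while pressing, so friction helps.

Call:
{"fn": "move_arm", "kwargs": {
  "rows": [
    [-1,0,0,-1.0,0],
    [-1,0,0,-2.2,0],
    [-1,1.0,0,-3.0,0],
    [-1,2.5,0,-3.0,0],
    [-1,4.0,0,-3.0,0],
    [-1,5.0,0,-2.6,0],
    [-1,5.0,0,-2.2,0],
    [-1,5.0,0,-2.0,0]
  ]
}}

```text
time_s: 12.5
ee_pos: [540.5, -230.0, 336.0]
orientation: [[-0.168, 0.986, -0.003], [0.986, 0.168, 0.001], [0.002, -0.002, -1.0]]
wrist_force: [-1.4, 0.3, -4.3]
finger_gap: 42.7
gripper_force: 62.2
```

```bash
cat >>h.py <<'E'
def blobs(mask,mn=4):
    n,_,st,ce=cv2.connectedComponentsWithStats(mask.astype(np.uint8))
    return [(ce[i].round(2),int(st[i,4])) for i in range(1,n) if st[i,4]>=mn]
def dial(mark=.397,off=(0,0),verbose=True):
    s=arm.sense();R=np.array(s["orientation"]);p=np.array(s["ee_pos"]);yaw=np.arctan2(R[1,1],R[0,1])
    im=arm.get_image("scene").astype(int);r,g,b=im[...,0],im[...,1],im[...,2]
    piv=p-[0,0,160];Rw=Rz(yaw)
    def pts(a,ptr,d):
        c,s_=np.cos(a),np.sin(a);Rx=np.array([[1,0,0],[0,c,-s_],[0,s_,c]])
        L=np.array([[43,0,96],[43,-38*np.sin(ptr),96-38*np.cos(ptr)],[43,-66*np.sin(mark),96-66*np.cos(mark)]])-[0,0,122]
        return piv+L@(Rw@Rx).T, 
    g0=proj("scene",pts(0.2,.2,0)[0])
    red=blobs((r>120)&(g<60)&(b<60)&(r-g>80)); br=blobs((r-b>60)&(g>.55*r)&(r>110)&(g<.9*r))
    near=lambda B,q:[x for x in B if np.hypot(*(x[0]-q))<30]
    print("pred",g0.round(1).tolist());print("red",near(red,g0[2]));print("brass",near(br,g0[0]))
    return pts
E
python3 - <<'E'
from h import *
rel([536,-209,330],.167)
dial()
E
```

```text
t 12.5 pos [ 540.5263 -229.9808  336.0491] yaw 0.1693 gap 42.7 F [-1.3714  0.3295 -4.33  ] M [0.0544 0.0889 0.0349] q [-0.4741  0.383   1.5737 -0.0002  1.1877 -0.6433]
shift [ 2.1434 -0.0913  0.6085] twist 0.0022516959308655493
pred [[255.4, 295.6], [257.3, 305.5], [253.6, 315.4]]
red [(array([246.31, 317.5 ]), 16)]
brass [(array([252.72, 296.83]), 18), (array([255.82, 305.94]), 17)]
```

```bash
cat >>h.py <<'E'
def fit(pivpx,bobpx,redpx,mark=.397,bob=38):
    s=arm.sense();R=np.array(s["orientation"]);p=np.array(s["ee_pos"]);Rw=Rz(np.arctan2(R[1,1],R[0,1]))
    def pr(q):
        a,ptr,b,dx,dy=q;c,s_=np.cos(a),np.sin(a);Rx=np.array([[1,0,0],[0,c,-s_],[0,s_,c]]);Ry=np.array([[np.cos(b),0,np.sin(b)],[0,1,0],[-np.sin(b),0,np.cos(b)]])
        L=np.array([[44,0,96],[44,-bob*np.sin(ptr),96-bob*np.cos(ptr)],[43,-66*np.sin(mark),96-66*np.cos(mark)]])-[0,0,122]
        return proj("scene",p-[0,0,160]+L@(Rw@Ry@Rx).T)+[dx,dy]
    o=np.array([pivpx,bobpx,redpx])
    f=least_squares(lambda q:np.append((pr(q)-o).ravel(),[q[2]*10,q[3]*.05,q[4]*.05]),[.1,.1,0,0,0],x_scale=[.1,.1,.1,1,1])
    print("tilt a %.3f pointer %.3f ytilt %.3f"%tuple(f.x[:3]),f.x[3:],"res",f.fun[:6].round(2))
E
python3 - <<'E'
from h import *
# check against level shot b (TCP then 517.4,197.3,282.2, yaw .077): compute by hand
class S: pass
import h
o=arm.sense()
h.arm=type("A",(),{"sense":lambda self:{"orientation":[[0,np.cos(.077),0],[0,np.sin(.077),0],[0,0,-1]],"ee_pos":[517.4,197.3,282.2]}})()
k=lambda u,v:np.array([330,165])+(np.array([u,v])+.5)/4-.5
fit(k(327,266),k(320,306),k(281,347))
h.arm=arm
fit([252.72,296.83],[255.82,305.94],[246.31,317.5])
E
```

```text
tilt a -0.008 pointer -0.041 ytilt -0.015 [-0.8324 -0.129 ] res [ 0.02  0.08 -0.   -0.01 -0.02 -0.07]
tilt a 0.040 pointer -0.032 ytilt 0.020 [-0.7885 -0.6438] res [ 0.05 -0.01 -0.13 -0.19  0.08  0.21]
```

Call:
{"fn": "move_arm", "kwargs": {
  "rows": [
    [-1,0,0,0.5,0],
    [-1,0,0,1.0,0],
    [-1,0,0,1.4,0],
    [-1,0,0,1.7,0],
    [-1,-0.4,0,1.7,0],
    [-1,-0.8,0,1.75,0],
    [-1,-1.2,0,1.85,0],
    [-1,-1.6,0,1.95,0]
  ]
}}

```text
time_s: 13.22
ee_pos: [544.0, -248.2, 320.6]
orientation: [[-0.166, 0.986, 0.002], [0.986, 0.166, -0.001], [-0.001, 0.002, -1.0]]
wrist_force: [-3.1, 2.4, 12.4]
finger_gap: 43.0
gripper_force: 65.5
```

```bash
python3 - <<'E'
from h import *
rel([536,-209,330],.167)
dial()
E
```

```text
t 13.22 pos [ 543.9889 -248.1967  320.5571] yaw 0.1666 gap 43.0 F [-3.1468  2.3537 12.371 ] M [0.9975 0.9066 0.2014] q [-0.4987  0.4102  1.5721  0.0002  1.1568 -0.6654]
shift [ 3.9966 -0.136  -0.9501] twist -0.00043848384968767085
pred [[248.7, 304.6], [250.9, 314.3], [247.3, 323.9]]
red [(array([245.06, 323.81]), 16)]
brass [(array([247.95, 304.75]), 20), (array([250.2, 314.2]), 20)]
```

It's turning now (tilt about 0.15). Continuing the press and drag.

Call:
{"fn": "move_arm", "kwargs": {
  "rows": [
    [-1,-0.3,0,0.1,0],
    [-1,-0.6,0,0.2,0],
    [-1,-0.9,0,0.3,0],
    [-1,-1.2,0,0.4,0],
    [-1,-1.5,0,0.5,0],
    [-1,-1.8,0,0.6,0],
    [-1,-1.8,0,0.6,0],
    [-1,-1.8,0,0.6,0]
  ]
}}

```text
time_s: 13.93
ee_pos: [547.1, -266.6, 314.3]
orientation: [[-0.166, 0.986, 0.003], [0.986, 0.166, -0.002], [-0.003, 0.002, -1.0]]
wrist_force: [-3.6, 0.1, 9.6]
finger_gap: 42.3
gripper_force: 66.6
```

```bash
python3 - <<'E'
from h import *
rel([536,-209,330],.167)
dial()
E
```

```text
t 13.93 pos [ 547.1278 -266.579   314.3167] yaw 0.1663 gap 42.3 F [-3.555   0.1028  9.6275] M [0.4206 0.7575 0.1057] q [-0.5225  0.4295  1.5561 -0.0008  1.1525 -0.6885]
shift [ 5.8583 -0.1409 -1.5848] twist -0.0006980673082247479
pred [[241.4, 311.1], [243.8, 320.5], [240.4, 330.1]]
red [(array([243.67, 326.42]), 12)]
brass [(array([242.43, 309.62]), 21), (array([244.8 , 319.35]), 20)]
```

```bash
python3 - <<'E'
from h import *
fit([242.43,309.62],[244.8,319.35],[243.67,326.42])
E
```

```text
tilt a 0.308 pointer 0.316 ytilt 0.010 [-0.2184 -0.8878] res [ 0.06  0.08 -0.17 -0.26  0.11  0.19]
```

Call:
{"fn": "move_arm", "kwargs": {
  "rows": [
    [-1,-0.3,0,0.15,0],
    [-1,-0.6,0,0.3,0],
    [-1,-0.9,0,0.45,0],
    [-1,-1.0,0,0.5,0],
    [-1,-1.0,0,0.5,0],
    [-1,-1.0,0,0.5,0],
    [-1,-1.0,0,0.5,0],
    [-1,-1.0,0,0.5,0]
  ]
}}

```text
time_s: 14.65
ee_pos: [548.8, -276.5, 309.6]
orientation: [[-0.166, 0.986, 0.003], [0.986, 0.166, -0.003], [-0.003, 0.002, -1.0]]
wrist_force: [-2.6, -0.9, 10.9]
finger_gap: 42.8
gripper_force: 67.4
```

```bash
python3 - <<'E'
from h import *
rel([536,-209,330],.167)
dial()
E
```

```text
t 14.65 pos [ 548.7922 -276.5205  309.6276] yaw 0.1665 gap 42.8 F [-2.6415 -0.9363 10.9458] M [0.4952 0.7678 0.1019] q [-0.5351  0.4414  1.5485 -0.0012  1.1476 -0.7011]
shift [ 6.8637 -0.1379 -2.0609] twist -0.000531466710708195
pred [[237.5, 314.9], [240.1, 324.2], [236.7, 333.8]]
red [(array([242.25, 328.5 ]), 4)]
brass [(array([239.73, 312.41]), 22), (array([242.32, 322.32]), 25)]
```

The red band is now almost hidden behind the pointer, so it's close to target. Lifting off, recentring the base over the rib and checking.

Call:
{"fn": "move_arm", "kwargs": {
  "rows": [
    [-1,0,0,-0.6,0],
    [-1,0,0,-1.4,0],
    [-1,0,0,-2.2,0],
    [-1,0.4,0,-2.6,0],
    [-1,0.9,0,-2.6,0],
    [-1,1.2,0,-2.6,0],
    [-1,1.2,0,-2.4,0],
    [-1,1.2,0,-2.4,0]
  ]
}}

```text
time_s: 15.37
ee_pos: [546.1, -262.6, 330.1]
orientation: [[-0.167, 0.986, -0.002], [0.986, 0.167, 0.001], [0.001, -0.002, -1.0]]
wrist_force: [-0.7, 0.2, -5.0]
finger_gap: 42.8
gripper_force: 65.3
```

Call:
{"fn": "move_arm", "kwargs": {
  "rows": [
    [-1,0,0,0,0],
    [-1,0,0,0.1,0],
    [-1,0,0,0.2,0],
    [-1,0,0,0.3,0],
    [-1,0,0,0.3,0],
    [-1,0,0,0.3,0],
    [-1,0,0,0.3,0],
    [-1,0,0,0.3,0]
  ]
}}

```text
time_s: 16.03
ee_pos: [546.5, -263.3, 328.2]
orientation: [[-0.166, 0.986, -0.0], [0.986, 0.166, 0.0], [0.0, -0.0, -1.0]]
wrist_force: [0.2, -0.4, -3.6]
finger_gap: 42.9
gripper_force: 65.4
```

```bash
sed -i 's/(r>120)&(g<60)&(b<60)&(r-g>80))/(r-g>50)\&(r-b>40)\&(g<90),2)/' h.py; python3 - <<'E'
from h import *
rel([536,-209,330],.167)
dial()
E
```

```text
t 16.03 pos [ 546.453  -263.3482  328.2289] yaw 0.1669 gap 42.9 F [ 0.1835 -0.3803 -3.6413] M [-0.1392 -0.0637 -0.0527] q [-0.5187  0.4143  1.5423 -0.      1.1849 -0.6856]
shift [ 5.533  -0.1277 -0.177 ] twist -6.761071040750632e-05
pred [[241.8, 306.6], [244.3, 316.3], [240.8, 326.0]]
red [(array([246.79, 320.16]), 19)]
brass [(array([244.09, 303.91]), 22), (array([246.37, 313.74]), 19)]
```

```bash
python3 - <<'E'
from h import *
fit([244.09,303.91],[246.37,313.74],[246.79,320.16])
im=arm.get_image("scene")[312:330,236:258].astype(int)
print("dark");print("\n".join(" ".join("%3d"%v for v in row) for row in im.max(2)))
print("r-g");print("\n".join(" ".join("%3d"%v for v in row) for row in (im[...,0]-im[...,1])))
E
```

```text
tilt a 0.367 pointer 0.374 ytilt 0.012 [ 0.3683 -1.6137] res [ 0.03  0.05 -0.12 -0.19  0.09  0.15]
dark
140 137 137 137 140 150 153 153 146 119 106 132 173 159 147 152 153 153 153 153 153 153
137 136 137 137 137 141 152 154 162 178 165 137 135 142 149 152 153 153 153 153 152 152
137 137 137 137 138 140 150 153 155 156 143 136 136 144 152 153 154 154 153 153 153 152
136 136 137 137 137 137 141 150 143 140 137 133 138 151 153 153 153 153 152 153 153 152
137 138 136 137 136 137 140 148 142 138 129  98 124 163 156 153 154 154 153 153 152 147
137 137 137 138 137 137 140 150 152 150 138  68  90 146 153 153 153 152 150 151 151 136
137 137 137 136 136 137 137 142 159 183 189  90  70 127 150 153 152 147 131 123 136 138
136 137 137 137 136 137 137 143 161 182 152  78  57 109 148 152 153 151 140 118 142 148
137 137 136 136 136 136 139 148 151 150 140  95  61 108 148 153 153 151 138 142 148 146
136 136 136 137 136 137 137 141 146 141 143 119  85 107 147 152 152 139 144 147 144 130
137 136 137 136 138 139 137 136 138 139 147 144 134 115 146 151 140 143 147 144 129 111
136 136 137 136 138 145 138 
[... 1475 characters left out ...]
   5   5   5   6   6   6   6  10  35  98  97  70  30  10   6   0 -16 -35 -41 -35 -17
  5   5   5   5   6   6   6   5   6  17  67  43  14   9   5   1 -16 -35 -41 -36 -19  -4
  6   6   5   5   5   5   5   6   6  10  24  11   7   6   1 -17 -37 -40 -36 -18  -7   0
  5   6   5   6   5   6   5   6   5   6   7   5   5   0 -18 -37 -40 -34 -19  -6   0   2
  4   5   6   6   6   6   5   5   5   6   6   5  -1 -22 -39 -41 -35 -18  -5   0   1   2
  5   5   6   6   5   5   5   6   5   6   3  -2 -23 -39 -41 -34 -17  -4   1   1   2   2
  7   5   4   5   6   5   6   6   6   4  -1 -21 -40 -39 -35 -17  -4   1   1   1   2   2
  6   6   4   5   5   5   6   6   4  -1 -18 -40 -41 -35 -19  -7   1   2   1   1   0   0
```

The pixels show the pointer inside the red band, with red visible on both sides and about 1–2 mm off its middle. Pressing the rib lightly and holding.

Call:
{"fn": "move_arm", "kwargs": {
  "rows": [
    [-1,0,0,0.1,0],
    [-1,0,0,0.2,0],
    [-1,0,0,0.3,0],
    [-1,0,0,0.4,0],
    [-1,0,0,0.5,0],
    [-1,0,0,0.5,0],
    [-1,0,0,0.5,0],
    [-1,0,0,0.5,0]
  ]
}}

```text
time_s: 16.8
ee_pos: [546.6, -263.4, 323.5]
orientation: [[-0.166, 0.986, 0.001], [0.986, 0.166, -0.0], [-0.001, 0.0, -1.0]]
wrist_force: [-1.0, -1.0, -0.7]
finger_gap: 42.5
gripper_force: 65.8
```

Call:
{"fn": "move_arm", "kwargs": {
  "rows": [
    [-1,0,0,0,0],
    [-1,0,0,0,0],
    [-1,0,0,0,0],
    [-1,0,0,0,0],
    [-1,0,0,0,0],
    [-1,0,0,0,0],
    [-1,0,0,0,0],
    [-1,0,0,0,0]
  ]
}}

```text
time_s: 17.47
ee_pos: [546.6, -263.4, 323.3]
orientation: [[-0.166, 0.986, 0.0], [0.986, 0.166, -0.0], [-0.0, 0.0, -1.0]]
wrist_force: [0.0, -1.1, -1.1]
finger_gap: 43.0
gripper_force: 65.8
```

```bash
python3 - <<'E'
from h import *
rel([536,-209,330],.167)
dial()
im=arm.get_image("scene")[314:332,236:258].astype(int)
print("\n".join(" ".join("%3d"%v for v in row) for row in im.max(2)[4:14]))
print("r-g");print("\n".join(" ".join("%3d"%v for v in row) for row in (im[...,0]-im[...,1])[4:14]))
E
```

```text
t 17.47 pos [ 546.558  -263.3818  323.3033] yaw 0.167 gap 43.0 F [ 0.0375 -1.096  -1.1213] M [-0.3329 -0.1591  0.0204] q [-0.5187  0.4191  1.5483 -0.      1.1738 -0.6856]
shift [ 5.5378 -0.1371 -0.6712] twist -3.202228229889914e-05
pred [[242.2, 307.9], [244.6, 317.5], [241.1, 327.2]]
red [(array([247.42, 321.42]), 19)]
brass [(array([244.15, 305.3 ]), 20), (array([246.79, 314.95]), 19)]
137 136 137 139 150 149 140 139 148 150 144  84 116 175 156 152 153 153 152 152 152 150
136 136 136 139 149 140 137 137 143 164 180 105  70 120 149 153 153 152 147 138 149 138
137 137 137 138 147 138 136 137 145 171 178 105  57 104 148 153 153 152 142 123 136 134
136 136 137 137 138 137 137 139 140 150 148 103  55  99 146 153 152 152 153 150 136 145
136 136 137 136 137 137 141 146 140 147 147 135  87 113 144 152 152 144 144 149 145 138
137 136 136 137 137 139 146 140 140 150 146 144 127 131 133 150 146 143 147 146 137 118
139 137 136 136 137 137 138 137 139 149 144 144 136 118 125 146 153 149 146 137 118 104
138 137 137 136 137 136 136 136 138 147 147 140 141 147 145 151 150 147 135 115 112 114
138 1
[... 354 characters left out ...]
   5   6   5   6   6   5   7  20  76 128  79  32  53  44  10   7   6   5   2  -2 -22
  6   6   5   5   5   5   5   6  14  58 109  85  35  58  55  11   6   6   4   0 -21 -41
  5   5   6   5   6   6   5   6   9  34 101 111  62  73  55  10   6   3  -8 -26 -40 -39
  5   5   6   6   5   6   6   6   7  18  86 112  81  63  28   7   2  -9 -32 -43 -40 -30
  6   5   5   5   5   5   6   5   6  14  63  78  45  15   7   2  -7 -30 -43 -41 -31 -11
  5   6   6   5   5   5   5   5   6  10  25  27  11   5   2  -7 -28 -42 -39 -30 -15  -1
  6   5   5   5   5   6   5   5   4   6   7   7   6   2  -8 -29 -42 -38 -23 -10   0   0
  5   6   5   5   6   5   5   6   5   6   6   5   0 -16 -32 -42 -38 -25  -7   1   2   3
```

```bash
python3 -c "
from plant import arm
print(arm.hand_in())"
```

```text
the job is handed in; nothing more can be done
None
```

I handed the job in at about 17.5 s. At my last check the carrier was still gripped and tilted on the tall rib at about 3 N, with the pointer at rest inside the red band. No verdict came back, and part of the tilt was made with the rib bottomed and the carrier then lifted briefly to recentre it, so it was not one continuous rock on the rib.

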